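Set the strap-cutting gauge with its knurled wheel

ROBOT

A 6-joint arm with a two-finger parallel gripper is mounted at the origin on the work surface. World frame = base frame: x ahead of the robot, y to its left, z up, the work surface at z = 0. Lengths are in m, angles in rad, forces in N, time in s.
With the tool pointing down it reaches from about 0.35 to 0.975 m from the base axis. Payload 4.9 kg.
Tool frame: the origin (TCP) lies on the front face of the gripper's body, between the roots of the fingers; the fingertips stand ctrl.tip_extent ahead of it and the grasp point (between the pads) lies 54 mm ahead of it (ctrl.tip_extent is the distance from the TCP to the fingertips, in m); z points along the fingers, y is the line along which they close (so a half turn about z gives the same grasp; the last joint's range is limited). The gripper opens to 85 mm and grips with 20 to 120 N. Pads are 22 mm wide; open, the fingers measure 114 mm over their backs; the gripper's body (76 mm by 85 mm) begins 54 mm behind the grasp point. The pads swing forward as they close: fully open they stand 13 mm farther back than shut.
Start: joints at [-1.457, 0.053, 1.613, -0, 1.476, -0.119], TCP at [0.144, -0.608, 0.304] pointing down, gripper open.
Joint ranges: [-3.01, 3.01], [-1.01, 2.22], [0.06, 2.58], [-1.02, 4.17], [0.09, 2.62], [-3.14, 3.14]. Speed limits (rad/s): [2.57, 2.57, 3.14, 3.14, 3.14, 3.14].

INTERFACE

Orientations are given as a rotation vector (axis times angle).
In Python, from station import ctrl gives the robot as it stands.
- The arm moves only by the tool apply_moves, never from a script. Its argument "rows" is one flat list of numbers, 6 for each row, row after row: the shift along the tool's x, y, z normalised to -1 to 1, where 1 is 0.6 m, then the turn, a rotation vector about the tool's x, y, z normalised to -1 to 1, where 1 is 90 degrees. A call has 1 to 20 rows; each row is the pose to reach, as a shift and turn from the pose commanded when the call began, along the tool's axes at that moment; what a row does not reach only later rows make up. A row lasts 1/10 s, in which the tool goes at most 50 mm and 8.59 degrees, less where a joint would pass 70% of its speed; a pose out of reach is approached as far as the arm can. A call with a number of a shift or a turn outside -1 to 1 is refused whole. A call with a gripper value outside its range is refused whole. "grip" is the opening, from 0 (shut) to 1 (fully open), set as the call begins (left out, the last holds). The fingers move at their own pace and stop on an object; "grip_force" is the grip in N (left out, the last holds). Time passes only in rows, so rows that repeat a pose let the fingers close. It gives the time, the measured TCP pose, the force, the opening and the grip force at its end, in the units of the state.
- ctrl.get_obs(): the state, without advancing time (a new reading comes with each control period).
- ctrl.get_image(name): name is "side" or "top" or "wrist"; returns (picture, depth): 400x640x3 uint8, blue, green, red; 400x640 float32, m along the optical axis (not along the pixel's ray), 0 where there is no reading.
- ctrl.camera_model(name): a dict with "mtx" (3x3 intrinsics, pixels), "k1" (the pictures are not rectified: a ray, as slopes to the right and down, at radius r is drawn at 1 + k1 r^2 times it, then the intrinsics apply), "R" (3x3) and "t" (3): a world point X has camera coordinates R X + t; the wrist camera has in their place "tool_from_camera" (4x4, takes a point from camera to tool coordinates, whose origin is the TCP and whose axes are the flange's). Camera axes: x right, y down, z forward; pixel columns grow to the right and rows downward; lengths in m; the calibration is good to about 2 mm. A picture is of the moment at which its call begins: read the wrist's pose just before it. camera_model takes no time and is no camera call.
- ctrl.finish_job(): hands the job in; it is judged then, once.
The state is a dict: "t": time; "q": joint angles; "dq": joint speeds; "effort": joint torques, N m; "tool_pos": TCP position; "tool_rot": TCP orientation; "contact_force": force on the tool from outside, world axes, zero at the start; "wrist_torque": the same for the moment, N m; "opening": finger opening in m; "grip_force": force on a finger pad.
Only numpy, scipy, OpenCV 4.12 (cv2) and the standard library are available. Lean on these libraries where they do the work, as an engineer would, in place of code of your own. Each camera call takes 0.05 s, during which the arm holds its last target. There are 200 camera calls.

TASK

The cutting gauge must be set for the next batch of mug-handle straps: with a fingertip on top of the knurled brass wheel, roll the wheel until the moving fence has closed up so that its yellow pointer lines up with the red gauge mark, then take the finger away. Move the fence by the wheel only, without touching the fence itself, lift nothing, and leave the pots, the leaf dish and the jar where they stand.

Things in the scene. Friction and masses are not known exactly. Their poses are not given: they have to be found in the camera images.
- gauge: white baseboard 170 x 320 x 18 mm, fixed to the table; origin at the centre of its underside, x away from the robot, y to the left along the fences' travel, z up (it may be yawed up to 0.35 rad). A fixed aluminium fence stands across its left (+y) end; its inner face is at y = +100 mm, top 48 mm above the table. All fixed parts of the gauge lie lower than 70 mm.
- wheel: knurled brass wheel with dark ribs, 64 mm in diameter, 30 mm wide, between two blue cheeks (each 12 mm thick, 50 mm along the gauge's x, beginning 2.5 mm from the wheel's faces, tops 68 mm above the table). Origin at the wheel's centre, 52 mm above the table, at (-45, -120) mm in the gauge's x, y. It turns about the gauge's y axis and stays where it is left; its friction is about 0.08 N m (2.5 N at the rim). Its body axes turn with it.
- wheel_top (a point): highest point of the wheel, mid-width, 84 mm above the table; axes are the gauge's. Rolling the top of the wheel towards +x of the gauge (away from the robot) closes the gap, towards -x opens it. A full turn moves the fence 30 mm (4.8 mm per rad, 0.15 mm per mm of rim).
- fence: moving aluminium fence, 112 x 12 mm, with a blue nut block (30 x 30 mm, top 69 mm above the table) on the screw; slides along the gauge's y, driven by the wheel; +y closes the gap to the fixed fence. Origin under its middle on the table plane. Not to be touched.
- pointer (a point): outer end of the moving fence's yellow pointer (4 mm wide in y; a yellow line along the fence's top continues it), top face, 34 mm above the table; axes are the gauge's. It starts 8 to 28 mm to the -y side of the red mark.
- mark_line (a point): near end of the red gauge mark's top line (a red bar 4 mm wide in y and 20 mm long in x, on a clip fixed to the steel scale at the gauge's far edge), 32 mm above the table; axes are the gauge's. The pointer lines up when both have the same y in the gauge's frame.
- mug: loose light-grey clay mug, 72 mm across, 85 mm tall, handle at its +y; origin at the centre of its underside. Leave alone.
- beaker: loose dark clay beaker, 60 mm across, 75 mm tall; origin at the centre of its underside. Leave alone.
- leaf: loose heart-shaped clay leaf dish, about 120 mm long, 8 mm thick; origin at its underside. Leave alone.
- jar: loose terracotta-coloured glaze jar with white cap, 64 mm across, 80 mm tall; origin at the centre of its underside. Leave alone.

How it is judged:
On the way:
1. a fingertip rolls the wheel (contact force between the fingers and wheel above 0.5 N and angular speed of wheel above 0.05 rad/s), for 0.1 s.
At the end, for the whole second after the job is handed in: the pointer stands within 2 mm of the red mark along the scale, the wheel is at rest and the robot touches nothing (y of pointer in the frame of mark_line between -0.002 and 0.002 m and angular speed of wheel below 0.05 rad/s).
It fails at once if the robot touches the moving fence (contact force between any of the fingers, the arm and fence above 1 N).
It fails at once if a pot, the dish or the jar is moved more than 15 mm (distance of any of mug, beaker, leaf, jar from where it was at the start of the episode above 0.015 m).
It also fails if it takes over 51 s, if anything falls off the work surface, if the arm or the gripper's body presses on something with over 40 N, if the wrist force passes 120 N, or if a joint passes its speed limit or range.

## Working session

There is one attempt and no reset: what is moved stays moved. The work goes in short steps, Python scripts to look and compute and a tool call to move; the robot and the scene stay as the last step left them, time stands still between calls to the robot, and variables do not carry over. Pictures are saved under pics/ and viewed, at most 10 in all, crops included, and the job is handed in when it is done.

Besides the shell and the picture viewer there is one more tool, called as name(argument=value, ...) on one line, values as JSON. apply_moves: Moves the arm, as the interface text tells. Its arguments: {"type":"object","properties":{"rows":{"type":"array","items":{"type":"number"}},"grip":{"type":"number"},"grip_force":{"type":"number"}},"required":["rows"]}

```bash
mkdir -p pics; ls
python3 - <<'E'
from station import ctrl
import cv2,numpy as np
o=ctrl.get_obs(); print({k:np.round(v,3) for k,v in o.items()}, ctrl.tip_extent)
for n in("top","side"):
    im,d=ctrl.get_image(n); cv2.imwrite(f"pics/{n}0.png",im); np.savez(f"{n}0.npz",im=im,d=d)
    m=ctrl.camera_model(n); print(n,m)
print(ctrl.camera_model("wrist"))
E
```

```text
pics
{'t': np.float64(0.0), 'q': array([-1.457,  0.053,  1.614,  0.   ,  1.476, -0.119]), 'dq': array([-0.   ,  0.001, -0.   , -0.001,  0.001, -0.002]), 'effort': array([ 2.0000e-03, -3.9369e+01, -3.7017e+01,  0.0000e+00,  7.0000e-03,
        0.0000e+00]), 'tool_pos': array([ 0.144, -0.608,  0.303]), 'tool_rot': array([-3.118, -0.365, -0.   ]), 'contact_force': array([-0.19 , -0.437,  0.006]), 'wrist_torque': array([-0.001,  0.016, -0.01 ]), 'grip_force': np.float64(0.0), 'opening': np.float64(0.086)} 0.0726
top {'mtx': array([[435.25984414,   0.        , 319.20841521],
       [  0.        , 435.25984414, 193.01469829],
       [  0.        ,   0.        ,   1.        ]]), 'k1': -0.04233986691359998, 'R': array([[-0.02780144, -0.99958848, -0.00706787],
       [-0.99697524,  0.02824073, -0.07240736],
       [ 0.07257716,  0.00503347, -0.9973501 ]]), 't': array([0.1086646 , 0.60307802, 0.89790894])}
side {'mtx': array([[445.96649128,   0.        , 321.5985304 ],
       [  0.        , 445.96649128, 194.64104224],
       [  0.        ,   0.        ,   1.        ]]), 'k1': -0.017708633128002648, 'R': array([[-0.92035489, -0.39102035,  0.00706873],
       [-0.26229781,  0.60376896, -0.75277015],
       [ 0.29008057, -0.6946698 , -0.6582455 ]]), 't': array([0.60017845, 0.16930102, 0.81951446])}
{'mtx': array([[299.19655971,   0.        , 316.47370466],
       [  0.        , 299.19655971, 203.15137046],
       [  0.        ,   0.        ,   1.        ]]), 'k1': -0.016975183527778326, 'tool_from_camera': array([[ 5.86569971e-04, -9.63423553e-01, -2.67982674e-01,
         6.71592866e-02],
       [ 9.99999051e-01,  2.31123797e-04,  1.35792102e-03,
         2.03475500e-04],
       [-1.24631592e-03, -2.67983216e-01,  9.63422775e-01,
        -6.82194693e-02],
       [ 0.00000000e+00,  0.00000000e+00,  0.00000000e+00,
         1.00000000e+00]])}
```

View pics/top0.png

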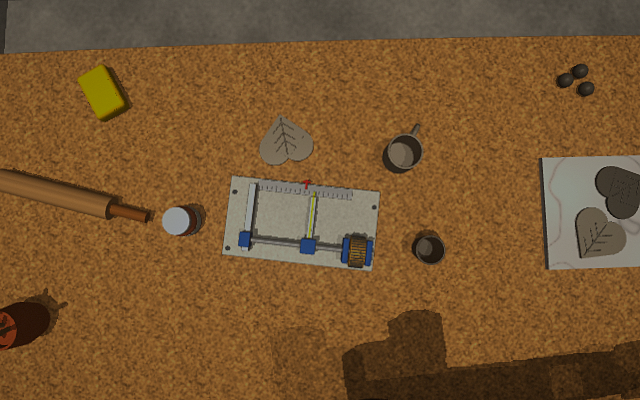

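View pics/side0.png

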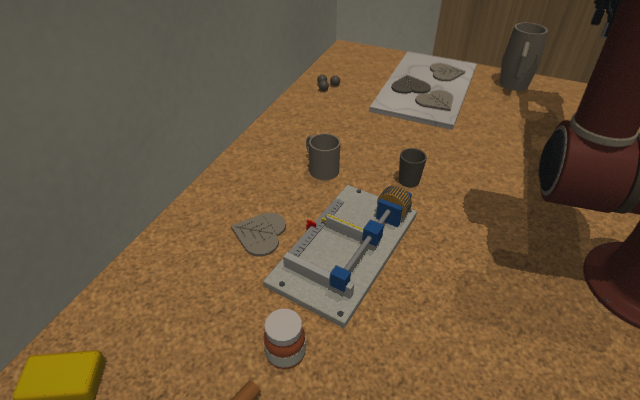

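The top view shows the gauge centred near (301,223), red mark at (306,184), yellow line from about (315,195) to (309,237) and the wheel at (357,251). The side view shows the same layout, with the beaker at (411,168) close to the wheel end.

```bash
cat > h.py <<'E'
import numpy as np,cv2
from scipy.spatial.transform import Rotation as Ro
from station import ctrl
def rays(m,uv):
    uv=np.atleast_2d(np.float64(uv)); K=m["mtx"]
    p=cv2.undistortPoints(uv[:,None],K,np.array([m["k1"],0,0,0.]))[:,0]
    return np.c_[p,np.ones(len(p))]
def plane(m,uv,z,pose=None):
    r=rays(m,uv)
    if pose is None: R,c=m["R"].T,-m["R"].T@m["t"]
    else:
        T=m["tool_from_camera"]; Rt=Ro.from_rotvec(pose[1]).as_matrix()
        R=Rt@T[:3,:3]; c=Rt@T[:3,3]+pose[0]
    d=r@R.T
    return c+d*((z-c[2])/d[:,2])[:,None]
def mask(im,lo,hi): return cv2.inRange(cv2.cvtColor(im,cv2.COLOR_BGR2HSV),lo,hi)
def pix(mk): return np.argwhere(mk)[:,::-1].astype(float)
E
python3 - <<'E'
from h import *
m=ctrl.camera_model("top"); im=np.load("top0.npz")["im"]; d=np.load("top0.npz")["d"]
roi=np.zeros(im.shape[:2],np.uint8); roi[172:275,215:385]=255
w=mask(im,(0,0,90),(180,70,255))&roi
# whiten: board closed, largest component
b=(w|mask(im,(100,120,40),(130,255,255))&roi)
b=cv2.morphologyEx(b,cv2.MORPH_CLOSE,np.ones((5,5)))
c=max(cv2.findContours(b,0,1)[0],key=cv2.contourArea)
P=plane(m,c[:,0],0.018)[:,:2]
r=cv2.minAreaRect(P.astype(np.float32)); print("board",r,cv2.boxPoints(r))
y=pix(mask(im,(22,100,80),(35,255,255))&roi); rd=pix((mask(im,(0,150,80),(6,255,255))|mask(im,(174,150,80),(180,255,255)))&roi)
print("yel",len(y),y.min(0),y.max(0),"red",len(rd),rd.mean(0))
print(plane(m,rd.mean(0),.032),plane(m,y.mean(0),.04))
bl=mask(im,(100,120,40),(130,255,255))&roi
n,l,s,ce=cv2.connectedComponentsWithStats(bl)
for i in range(1,n):
    if s[i,4]>10: print("blue",s[i],ce[i],plane(m,ce[i],.068))
v=im.copy(); cv2.drawContours(v,[c],-1,(0,255,0),1)
cv2.imwrite("pics/crop.png",cv2.resize(v[165:280,210:390],None,fx=4,fy=4,interpolation=cv2.INTER_CUBIC))
E
```

```text
board ((0.5447060465812683, 0.13244205713272095), (0.31852981448173523, 0.16940464079380035), 82.0961685180664) [[ 0.4389077  -0.0136624 ]
 [ 0.60670304 -0.03695735]
 [ 0.65050435  0.2785465 ]
 [ 0.48270905  0.30184147]]
yel 105 [246. 192.] [363. 274.] red 29 [306.27586207 182.93103448]
[[0.62712663 0.11815432 0.032     ]] [[0.54880099 0.09780204 0.04      ]]
blue [238 232  12  15 148] [243.92567568 238.70945946] [[0.51525797 0.24447493 0.068     ]]
blue [300 239  16  15 208] [307.27884615 245.9375    ] [[0.49753453 0.11817312 0.068     ]]
blue [341 238   9  25 144] [344.86805556 250.07638889] [[0.48727127 0.04357675 0.068     ]]
blue [365 241   8  25 134] [368.2761194 252.8358209] [[ 0.48049211 -0.00281378  0.068     ]]
```

View pics/crop.png

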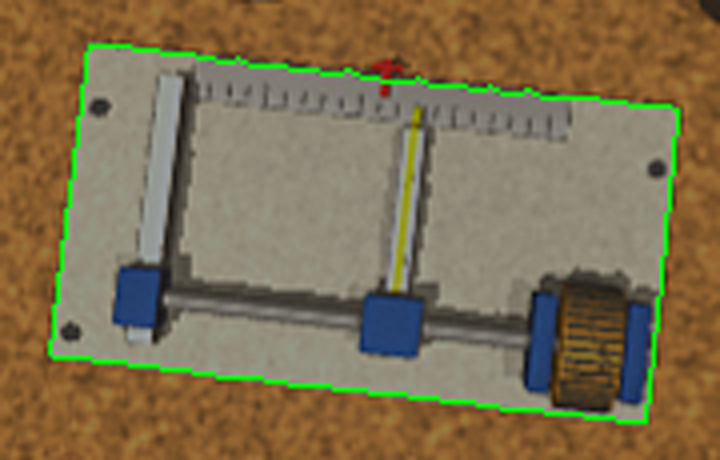

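The crop confirms the board outline (318.5 × 169.4 mm, yaw about −0.138); the red mark's near end is around (306,188), the pointer's outer end around (314,193), and the wheel lies between the cheeks at (345,250) and (368,253). I'll turn the tool so its x lies along gauge +y, which gives the wrist camera a view of the mark, then go above the wheel.

```bash
cat >> h.py <<'E'
YAW=-0.1375; EX=np.array([np.cos(YAW),np.sin(YAW),0]); EY=np.array([-np.sin(YAW),np.cos(YAW),0]); C=np.array([.5447,.1324,0])
def G(gx,gy,z): return C+gx*EX+gy*EY+[0,0,z]
def gauge(P): return np.c_[(P-C)@EX,(P-C)@EY]
RT=np.c_[EY,EX,[0,0,-1.]]
def move(target):
    o=ctrl.get_obs(); R=Ro.from_rotvec(o["tool_rot"])
    s=R.inv().apply(target-o["tool_pos"])/.6
    t=(R.inv()*Ro.from_matrix(RT)).as_rotvec()/(np.pi/2)
    return np.round(np.r_[s,t],4)
E
python3 -c "
from h import *
print(move(G(-.045,-.12,.25)),np.linalg.det(RT))"
```

```text
[ 7.919e-01 -8.868e-01  8.980e-02 -9.000e-04 -8.000e-04 -7.643e-01] 1.0
```

apply_moves(rows=[0.05, -0.055, 0.005, 0, 0, -0.05, 0.1, -0.11, 0.01, 0, 0, -0.1, 0.15, -0.165, 0.02, 0, 0, -0.15, 0.2, -0.22, 0.02, 0, 0, -0.2, 0.25, -0.28, 0.03, 0, 0, -0.25, 0.3, -0.335, 0.03, 0, 0, -0.3, 0.35, -0.39, 0.04, 0, 0, -0.35, 0.4, -0.445, 0.04, 0, 0, -0.4, 0.45, -0.5, 0.05, 0, 0, -0.45, 0.5, -0.555, 0.05, 0, 0, -0.5, 0.55, -0.61, 0.06, 0, 0, -0.55, 0.6, -0.67, 0.06, 0, 0, -0.6, 0.65, -0.725, 0.07, 0, 0, -0.65, 0.7, -0.78, 0.08, 0, 0, -0.7, 0.75, -0.84, 0.085, 0, 0, -0.74, 0.792, -0.887, 0.09, 0, 0, -0.764, 0.792, -0.887, 0.09, -0.001, -0.001, -0.764, 0.792, -0.887, 0.09, -0.001, -0.001, -0.764, 0.792, -0.887, 0.09, -0.001, -0.001, -0.764, 0.792, -0.887, 0.09, -0.001, -0.001, -0.764], grip=0, grip_force=20)

```text
t: 2.1
tool_pos: [0.4835, 0.0184, 0.2499]
tool_rot: [2.37, 2.06, -0.002]
contact_force: [-0.2, -0.1, -0.1]
opening: -0.0002
grip_force: 0.0
```

Run:
```python
from h import *
o=ctrl.get_obs(); print(o["t"],o["tool_pos"],o["tool_rot"],o["opening"],o["contact_force"],ctrl.tip_extent, move(G(-.045,-.12,.25)))
im,d=ctrl.get_image("wrist"); cv2.imwrite("pics/w0.png",im)
np.savez("w0.npz",im=im,p=o["tool_pos"],r=o["tool_rot"])
```

```text
2.1 [0.48348208 0.01838381 0.24992898] [ 2.36977519e+00  2.05968541e+00 -2.13135760e-03] -0.0001637935781957351 [-0.23832034 -0.10936366 -0.12505203] 0.0726 [ 0.0022  0.     -0.0001  0.0003  0.0014 -0.0015]
```

View pics/w0.png

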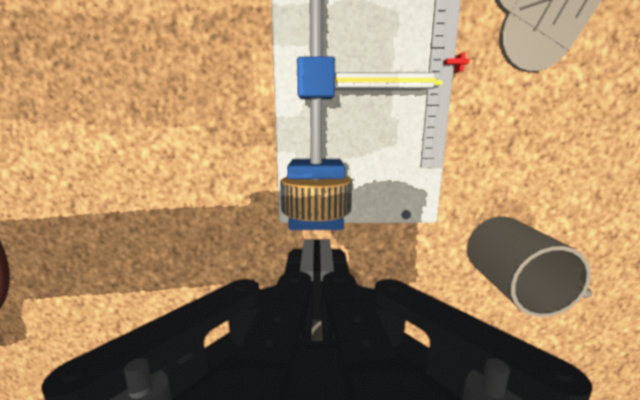

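The wrist picture shows the wheel at (316,198), the fingertips at (317,245), the pointer's end at (440,82) and the red bar's near end at (447,62). I'll measure the gap.

```bash
cat >> h.py <<'E'
def gap(show=True):
    o=ctrl.get_obs(); im,_=ctrl.get_image("wrist"); m=ctrl.camera_model("wrist"); ps=(o["tool_pos"],o["tool_rot"])
    y=mask(im,(22,110,110),(35,255,255)); r=mask(im,(0,170,80),(7,255,255))|mask(im,(172,170,80),(180,255,255))
    py=pix(y); gy=gauge(plane(m,py,.034,ps)); k=(gy[:,0]>.045)&(gy[:,0]<.085)&(abs(gy[:,1])<.06)   # outer (pointer) part
    pr=pix(r); gr=gauge(plane(m,pr,.032,ps)); q=(gr[:,0]>.055)&(gr[:,0]<.12)&(abs(gr[:,1])<.06)
    gy,gr=gy[k],gr[q]
    xe=gy[:,0].max(); e=gy[gy[:,0]>xe-.008]
    xn=gr[:,0].min(); f=gr[gr[:,0]<xn+.008]
    print("t",o["t"],"n",len(e),len(f),"pointer x",xe,"y",e[:,1].min(),np.median(e[:,1]),e[:,1].max(),"mark x",xn,"y",f[:,1].min(),np.median(f[:,1]),f[:,1].max())
    print("gap mm",1e3*((f[:,1].min()+f[:,1].max())/2-(e[:,1].min()+e[:,1].max())/2), 1e3*(f[:,1].mean()-e[:,1].mean()))
    return im
E
python3 - <<'E'
from h import *
im=gap()
m=ctrl.camera_model("wrist");o=ctrl.get_obs()
b=mask(im,(100,120,40),(130,255,255)); n,l,s,ce=cv2.connectedComponentsWithStats(b)
for i in range(1,n):
    if s[i,4]>60: print(s[i],gauge(plane(m,ce[i],.068,(o["tool_pos"],o["tool_rot"]))))
z=cv2.resize(im[30:110,380:500],None,fx=6,fy=6,interpolation=cv2.INTER_CUBIC); cv2.imwrite("pics/z0.png",z)
E
```

```text
t 2.15 n 45 41 pointer x 0.0658891978931236 y -0.02451382599654579 -0.021991913246427294 -0.018683542916751693 mark x 0.06751250865866514 y -0.006010502348540996 -0.004371625538889329 -0.00271885979394308
gap mm 17.2340033854067 17.20681632392324
[ 298   57   36   41 1434] [[-0.04577948 -0.02210154]]
[288 160  57  19 920] [[-0.0457829 -0.0945805]]
[289 219  54  10 392] [[-0.04596776 -0.14366882]]
```

View pics/z0.png

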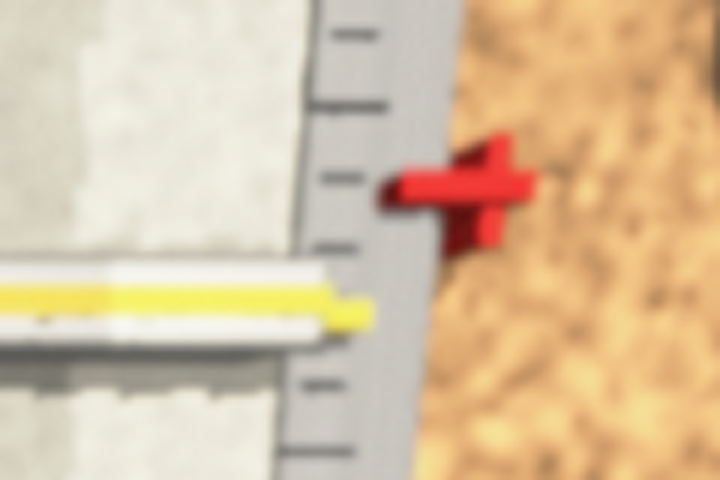

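The enlargement shows the pointer's true outer end (z 34 mm) at crop (355,315), i.e. pixel (439,82.5), and the red bar's top at crop (395–530,188), i.e. pixel (446–468,61.3); the yellow line on the fence's top sits higher, so only the last 4 mm counts.

```bash
sed -i 's/xe-.008/xe-.004/; s/(0,170,80),(7/(0,170,150),(7/; s/(172,170,80)/(172,170,150)/' h.py
python3 - <<'E'
from h import *
gap()
m=ctrl.camera_model("wrist");o=ctrl.get_obs();ps=(o["tool_pos"],o["tool_rot"])
print(gauge(plane(m,(439.2,82.2),.034,ps)),gauge(plane(m,[(448,61.2),(464,60.8)],.032,ps)), move(G(-.045-.013,-.119,.168)))
E
```

```text
t 2.2 n 21 44 pointer x 0.06593576570187924 y -0.023570155776217214 -0.02189508829897826 -0.020228378493258328 mark x 0.06915777689549382 y -0.005895480260960705 -0.004244516598596542 -0.0017903801805497247
gap mm 18.056336913982555 17.895797419686872
[[ 0.06431915 -0.02191607]] [[ 0.07110136 -0.00427641]
 [ 0.08528296 -0.00386978]] [ 0.0039 -0.022   0.1368  0.0005  0.0013 -0.0013]
```

apply_moves(rows=[0.004, -0.022, 0.06, 0, 0.001, -0.001, 0.004, -0.022, 0.1, 0, 0.001, -0.001, 0.004, -0.022, 0.137, 0, 0.001, -0.001, 0.004, -0.022, 0.148, 0, 0.001, -0.001, 0.004, -0.022, 0.151, 0, 0.001, -0.001, 0.004, -0.022, 0.1535, 0, 0.001, -0.001, 0.004, -0.022, 0.155, 0, 0.001, -0.001, 0.004, -0.022, 0.1565, 0, 0.001, -0.001, 0.004, -0.022, 0.1565, 0, 0.001, -0.001, 0.004, -0.022, 0.1565, 0, 0.001, -0.001])

```text
t: 3.25
tool_pos: [0.4713, 0.0233, 0.1564]
tool_rot: [2.367, 2.064, 0.001]
contact_force: [1.2, 0.2, 0.5]
opening: -0.0001
grip_force: 0.0
```

apply_moves(rows=[0, 0, 0.0008, 0, 0, 0, 0, 0, 0.0016, 0, 0, 0, 0, 0, 0.0016, 0, 0, 0])

```text
t: 3.55
tool_pos: [0.4714, 0.0233, 0.1559]
tool_rot: [2.367, 2.064, 0.0]
contact_force: [-2.1, 0.9, 5.4]
opening: -0.0001
grip_force: 2.5
```

apply_moves(rows=[0, 0, 0.001, 0, 0, 0, 0, 0.003, 0.002, 0, 0, 0, 0, 0.007, 0.002, 0, 0, 0, 0, 0.011, 0.002, 0, 0, 0, 0, 0.015, 0.002, 0, 0, 0, 0, 0.019, 0.002, 0, 0, 0, 0, 0.023, 0.002, 0, 0, 0])

```text
t: 4.25
tool_pos: [0.4862, 0.0213, 0.1565]
tool_rot: [2.365, 2.063, 0.003]
contact_force: [-3.7, -0.8, 12.7]
opening: -0.0001
grip_force: 5.8
```

Run:
```python
from h import *
im=gap(); cv2.imwrite("pics/w1.png",im)
```

```text
t 4.25 n 53 111 pointer x 0.0658569129254765 y -0.021776168007277528 -0.019560935965600275 -0.015739305376555275 mark x 0.0693749519364546 y -0.006048888508436938 -0.0038875392205034356 -0.0016842604942132928
gap mm 14.891162190591288 15.585266111237127
```

View pics/w1.png

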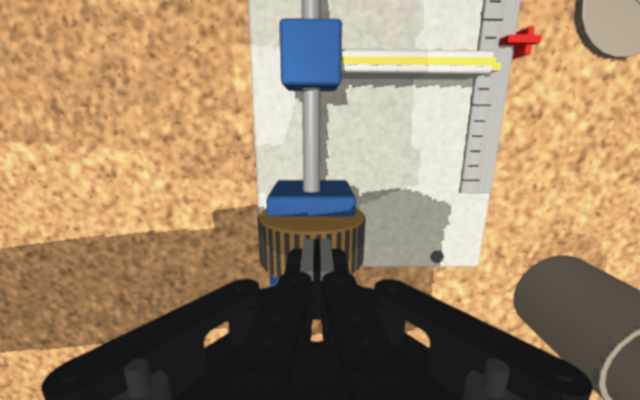

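The picture shows the finger on the wheel's top at (317,250), with the fence moved towards the mark (pointer end (496,66), mark (505,41)). Rolling works, about 2.3 mm so far, so I'll continue and repeat strokes.

apply_moves(rows=[0, 0.004, 0, 0, 0, 0, 0, 0.008, 0, 0, 0, 0, 0, 0.012, 0.0005, 0, 0, 0, 0, 0.015, 0.0005, 0, 0, 0, 0, 0.015, -0.008, 0, 0, 0, 0, 0.005, -0.013, 0, 0, 0, 0, -0.012, -0.013, 0, 0, 0, 0, -0.023, -0.013, 0, 0, 0, 0, -0.023, -0.006, 0, 0, 0, 0, -0.023, 0, 0, 0, 0, 0, -0.023, 0.001, 0, 0, 0, 0, -0.019, 0.001, 0, 0, 0, 0, -0.015, 0.0005, 0, 0, 0, 0, -0.011, 0, 0, 0, 0, 0, -0.007, 0, 0, 0, 0, 0, -0.003, 0, 0, 0, 0, 0, 0.001, 0, 0, 0, 0, 0, 0.006, 0, 0, 0, 0, 0, 0.011, 0, 0, 0, 0, 0, 0.015, 0.0005, 0, 0, 0])

```text
t: 6.3
tool_pos: [0.4953, 0.02, 0.1557]
tool_rot: [2.365, 2.063, 0.004]
contact_force: [-1.2, -0.2, 9.3]
opening: -0.0002
grip_force: 4.3
```

Run:
```python
from h import *
im=gap(); print(move(G(-.045+.012,-.1195,.155)))
```

```text
t 6.3 n 54 103 pointer x 0.06581308072552264 y -0.01706758118884397 -0.014357155109267692 -0.012709172709767595 mark x 0.06929057986477503 y -0.005806703733218992 -0.004125849538379853 -0.001474998643043124
gap mm 11.247525761174723 10.626704349102532
[-0.0024  0.0005  0.0011  0.0028  0.0003  0.0007]
```

apply_moves(rows=[0, 0, -0.008, 0, 0, 0, 0, -0.013, -0.0135, 0, 0, 0, 0, -0.026, -0.0135, 0, 0, 0, 0, -0.038, -0.0135, 0, 0, 0, 0, -0.038, -0.0065, 0, 0, 0, 0, -0.038, -0.0005, 0, 0, 0, 0, -0.038, 0.0005, 0, 0, 0, 0, -0.034, 0.0005, 0, 0, 0, 0, -0.03, 0, 0, 0, 0, 0, -0.026, -0.0005, 0, 0, 0, 0, -0.022, -0.0005, 0, 0, 0, 0, -0.018, -0.0005, 0, 0, 0, 0, -0.014, -0.0005, 0, 0, 0, 0, -0.009, -0.0005, 0, 0, 0, 0, -0.004, -0.0005, 0, 0, 0, 0, 0, 0, 0, 0, 0, 0, 0, -0.008, 0, 0, 0, 0, -0.013, -0.0135, 0, 0, 0, 0, -0.026, -0.0135, 0, 0, 0, 0, -0.038, -0.0135, 0, 0, 0])

```text
t: 8.35
tool_pos: [0.4697, 0.0235, 0.161]
tool_rot: [-2.367, -2.065, 0.001]
contact_force: [-0.5, 0.8, -0.3]
opening: -0.0002
grip_force: 0.0
```

Run:
```python
from h import *
im=gap(); print(move(G(-.045-.011,-.1195,.163)))
```

```text
t 8.35 n 71 100 pointer x 0.06567707088943188 y -0.012598703410436543 -0.009269241400746408 -0.004932726356888962 mark x 0.06924514051367554 y -0.005969904761407085 -0.0038010201357714596 -0.0015451329483396857
gap mm 5.008196028789368 5.18997521983057
[-0.0025  0.007  -0.004  -0.0013  0.0003  0.0009]
```

Run:
```python
from h import *
im=gap(); cv2.imwrite("pics/z1.png",cv2.resize(im[0:100,420:560],None,fx=5,fy=5,interpolation=cv2.INTER_CUBIC))
```

```text
t 8.4 n 68 96 pointer x 0.06581270930689916 y -0.01257658412985418 -0.00925084556422923 -0.00492876662834723 mark x 0.06905914199525406 y -0.005917135046582366 -0.003771383763806168 -0.0015474159351811312
gap mm 5.020399888218956 5.413044507956498
```

View pics/z1.png

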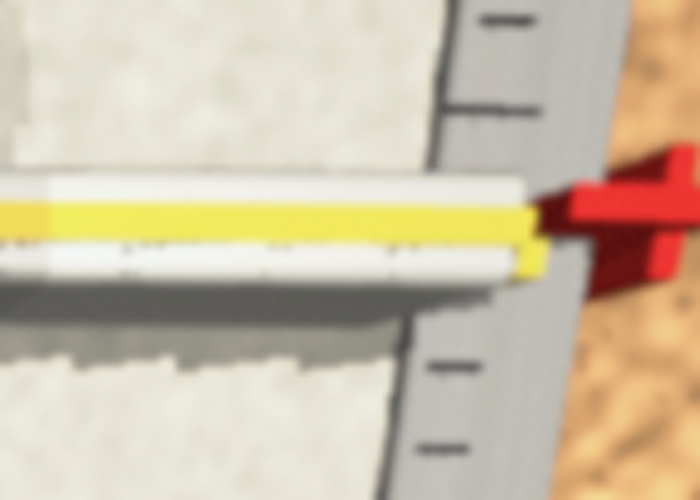

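The crop shows the fence's raised yellow line centred at row 224 (pixel row 44.8), which partly hides the lower pointer whose bottom edge is at (530,280), i.e. pixel (526,56); the red bar top is at row 203. So I'll measure on the raised line at its own height and calibrate it with the first picture.

```bash
cat >> h.py <<'E'
def gap2(im=None,ps=None):
    if im is None:
        o=ctrl.get_obs(); im,_=ctrl.get_image("wrist"); ps=(o["tool_pos"],o["tool_rot"]); print("t",o["t"],o["tool_pos"])
    m=ctrl.camera_model("wrist")
    py=pix(mask(im,(22,90,110),(35,255,255))); g=gauge(plane(m,py,.048,ps)); g=g[(g[:,0]>.0)&(g[:,0]<.05)&(abs(g[:,1])<.06)]
    pr=pix(mask(im,(0,170,170),(7,255,255))|mask(im,(172,170,170),(180,255,255))); r=gauge(plane(m,pr,.032,ps)); r=r[(r[:,0]>.07)&(r[:,0]<.078)&(abs(r[:,1])<.06)]
    print("line y",g[:,1].mean()*1e3,"slope",np.polyfit(g[:,0],g[:,1],1)[0],"n",len(g),"mark y",r[:,1].mean()*1e3,"n",len(r),"gap",1e3*(r[:,1].mean()-g[:,1].mean()))
    return im
E
python3 - <<'E'
from h import *
f=np.load("w0.npz"); ps=(f["p"],f["r"]); gap2(f["im"],ps)
gap2(); o=ctrl.get_obs(); m=ctrl.camera_model("wrist"); ps=(o["tool_pos"],o["tool_rot"])
print(gauge(plane(m,[(526,56)],.034,ps)),"pointer -y edge")
E
```

```text
line y -21.710613447850488 slope 0.0034824726545267283 n 241 mark y -4.202826486243591 n 46 gap 17.5077869616069
t 8.45 [0.46949894 0.02361893 0.16076444]
line y -10.18543683069225 slope 0.00034588184280225434 n 675 mark y -3.6319559580946503 n 96 gap 6.553480872597601
[[ 0.06665068 -0.01304614]] pointer -y edge
```

apply_moves(rows=[0, 0, 0.007, 0, 0, 0, 0, 0, 0.013, 0, 0, 0, 0, 0, 0.014, 0, 0, 0, 0, 0.004, 0.014, 0, 0, 0, 0, 0.008, 0.0135, 0, 0, 0, 0, 0.012, 0.013, 0, 0, 0, 0, 0.016, 0.013, 0, 0, 0, 0, 0.02, 0.013, 0, 0, 0, 0, 0.024, 0.013, 0, 0, 0, 0, 0.029, 0.013, 0, 0, 0, 0, 0.034, 0.013, 0, 0, 0, 0, 0.038, 0.0135, 0, 0, 0, 0, 0.038, 0.005, 0, 0, 0, 0, 0.02, -0.04, 0, 0, 0, 0, 0, -0.08, 0, 0, 0, 0, 0, -0.12, 0, 0, 0, 0, 0, -0.14, 0, 0, 0, 0, 0, -0.14, 0, 0, 0])

```text
t: 10.3
tool_pos: [0.472, 0.0233, 0.2475]
tool_rot: [2.365, 2.063, 0.004]
contact_force: [0.6, 0.1, -1.0]
opening: 0.0002
grip_force: 0.0
```

Run:
```python
from h import *
im=gap2(); gap(); cv2.imwrite("pics/z2.png",cv2.resize(im[30:130,380:500],None,fx=6,fy=6,interpolation=cv2.INTER_CUBIC))
```

```text
t 10.3 [0.47201472 0.02328182 0.24745844]
line y -6.518336355919886 slope 0.0001878837695188175 n 269 mark y -3.950502644118899 n 39 gap 2.5678337118009873
t 10.35 n 21 43 pointer x 0.06663032941461736 y -0.00855450198706102 -0.006917720152316173 -0.005308381242943532 mark x 0.06976042340233919 y -0.005761863599046051 -0.004118945178456408 -0.0016492867072599629
gap mm 3.2258664618492694 2.650953957986803
```

View pics/z2.png

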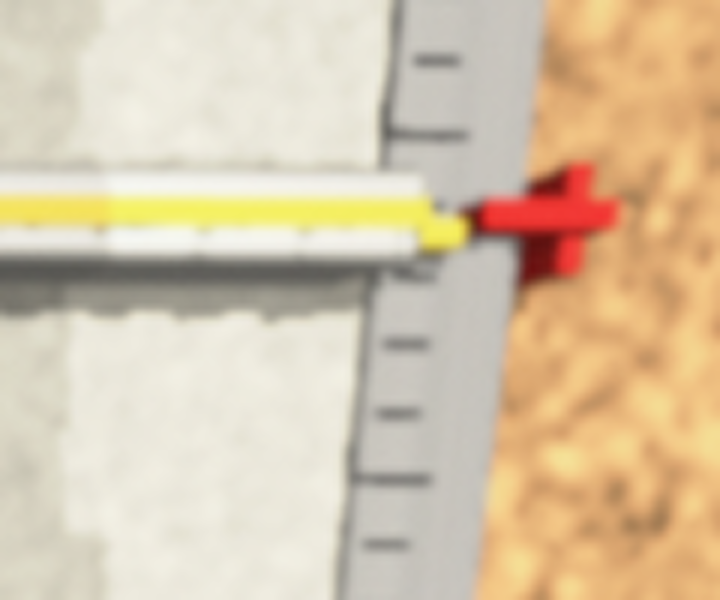

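The enlargement shows the pointer end at crop (445,233) and the red bar at (490–610,218–213), with ticks about 68 px (10 mm) apart. The remaining gap is about 2.5 mm, or roughly 16 mm of rim, so one shorter stroke should do it.

apply_moves(rows=[0, 0.005, 0.07, 0, 0, 0, 0, 0.005, 0.12, 0, 0, 0, 0, 0.005, 0.14, 0, 0, 0, 0, 0.005, 0.147, 0, 0, 0, 0, 0.005, 0.1525, 0, 0, 0, 0, 0.005, 0.1535, 0, 0, 0, 0, 0.0085, 0.1535, 0, 0, 0, 0, 0.012, 0.153, 0, 0, 0, 0, 0.016, 0.153, 0, 0, 0, 0, 0.02, 0.153, 0, 0, 0, 0, 0.024, 0.153, 0, 0, 0, 0, 0.028, 0.153, 0, 0, 0, 0, 0.0315, 0.153, 0, 0, 0, 0, 0.0315, 0.145, 0, 0, 0, 0, 0.02, 0.1, 0, 0, 0, 0, 0, 0.06, 0, 0, 0, 0, 0, 0.02, 0, 0, 0, 0, 0, 0, 0, 0, 0, 0, 0, 0, 0, 0, 0])

```text
t: 12.3
tool_pos: [0.472, 0.0233, 0.2478]
tool_rot: [2.365, 2.063, 0.004]
contact_force: [0.1, 0.5, 0.4]
opening: 0.0003
grip_force: 0.0
```

Run:
```python
from h import *
im=gap2(); gap(); cv2.imwrite("pics/z3.png",cv2.resize(im[30:130,380:500],None,fx=6,fy=6,interpolation=cv2.INTER_CUBIC))
```

```text
t 12.3 [0.47204196 0.02330428 0.24775997]
line y -3.3714611030735058 slope -0.002388245934612936 n 269 mark y -3.8629199784704915 n 39 gap -0.4914588753969855
t 12.35 n 25 40 pointer x 0.06660284849130214 y -0.006023803841586608 -0.0036128972937688264 -0.0019958307032542756 mark x 0.06915460548717586 y -0.005649234854260989 -0.004016439254966888 -0.0015394685625215248
gap mm 0.41546556402918516 -0.1668560027164312
```

View pics/z3.png

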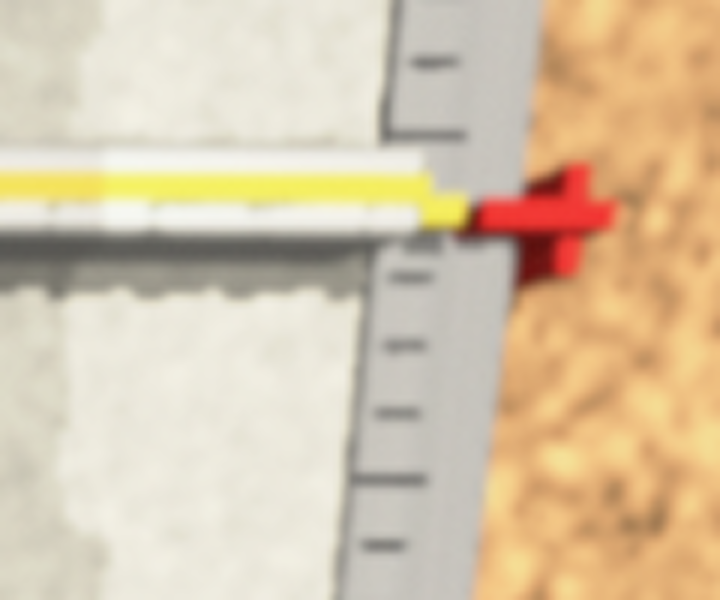

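The pointer end at crop (447,213) now runs straight into the red bar at (480–610,217–213). Three estimates put the error at −0.5, −0.2 and +0.4 mm, and the finger is well clear, so I'll hand in.

```bash
python3 -c "
from station import ctrl
print(ctrl.finish_job())"
```

```text
the job is handed in; nothing more can be done
None
```

I rolled the wheel with a fingertip until the pointer was about 0.5 mm or less from the red mark by my camera measurements (limit 2 mm), took the finger away and handed the job in at about 12 s; it returned no verdict.

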